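Park the radio bench accessories in their trays

ROBOT

A 6-joint arm with a two-finger parallel gripper is mounted at the origin on the work surface. World frame = base frame: x ahead of the robot, y to its left, z up, the work surface at z = 0. Lengths are in m, angles in rad, forces in N, time in s.
With the tool pointing down it reaches from about 0.3 to 0.875 m from the base axis. Payload 6.4 kg.
Tool frame: the origin (TCP) lies between the finger pads; the fingertips stand ctrl.tip_extent ahead of it and the grasp point (between the pads) is the TCP (ctrl.tip_extent is the distance from the TCP to the fingertips, in m); z points along the fingers, y is the line along which they close (so a half turn about z gives the same grasp; the last joint's range is limited). The gripper opens to 85 mm and grips with 20 to 120 N. Pads are 22 mm wide; open, the fingers measure 114 mm over their backs; the gripper's body (76 mm by 85 mm) begins 54 mm behind the grasp point. The pads swing forward as they close: fully open they stand 13 mm farther back than shut.
Start: joints at [1.064, 0.181, 1.607, -0, 1.354, -0.206], TCP at [0.17, 0.549, 0.25] pointing down, gripper open.
Joint ranges: [-2.99, 2.99], [-0.89, 2.07], [0.3, 2.58], [-1.14, 4.28], [0, 2.63], [-3.12, 3.12]. Speed limits (rad/s): [2.57, 2.57, 3.01, 3.14, 3.14, 3.14].

INTERFACE

Orientations are given as a unit quaternion [w, x, y, z].
In Python, from bench import ctrl gives the robot as it stands.
- The arm moves only by the tool send_rows, never from a script. Its arguments are lists of equal length, an entry for each row: "dr": the turn, a rotation vector about the tool's x, y, z in units of 6 degrees (1.0 is 6 degrees), a list of three; "xyz": the shift along the tool's x, y, z in cm, a list of three; "jaw": the opening in per cent of the stroke, from 0 (shut) to 100 (fully open). In form: {"dr": [[wx, wy, wz], ...], "xyz": [[dx, dy, dz], ...], "jaw": [jaw, ...]}. A call has exactly 8 rows; each row is the pose to reach, as a shift and turn from the pose commanded when the call began, along the tool's axes at that moment; what a row does not reach only later rows make up. A row lasts 1/8 s, in which the tool goes at most 62.5 mm and 10.7 degrees, less where a joint would pass 70% of its speed; a pose out of reach is approached as far as the arm can. A call with a gripper value outside its range is refused whole. The fingers move at their own pace and stop on an object; the grip force is fixed at half the most. Time passes only in rows, so rows that repeat a pose let the fingers close, or fill a call up. It gives the time, the measured TCP pose, the force, the opening and the grip force at its end, in the units of the state.
- ctrl.get_obs(): the state, without advancing time (a new reading comes with each control period).
- ctrl.camera(name): name is "side" or "top" or "wrist"; returns the picture (420x560x3 uint8, red, green, blue); there is no depth.
- ctrl.calibration(name): a dict with "camera_matrix" (3x3 intrinsics, pixels), "world_from_camera" (4x4, takes a point from camera to world coordinates). Camera axes: x right, y up, looking along -z (the intrinsics and any distortion apply to the point x, -y, -z); pixel columns grow to the right and rows downward; lengths in m; the calibration is good to about 2 mm. A picture is of the moment at which its call begins: read the wrist's pose just before it. calibration takes no time and is no camera call; for the wrist camera it gives the pose at the moment of the call.
- ctrl.hand_in(): hands the job in; it is judged then, once.
The state is a dict: "time_s": time; "q": joint angles; "dq": joint speeds; "joint_efforts": joint torques, N m; "eef_pos": TCP position; "eef_rot": TCP orientation; "wrist_force": force on the tool from outside, world axes, zero at the start; "torque": the same for the moment, N m; "opening": opening from 0.0 (shut) to 1.0 (fully open); "grasp_force": force on a finger pad.
Only numpy, scipy, OpenCV 4.12 (cv2) and the standard library are available. Lean on these libraries where they do the work, as an engineer would, in place of code of your own. Each camera call takes 0.05 s, during which the arm holds its last target. There are 200 camera calls.

TASK

Tidy the radio bench: put each of the four loose metal accessories (long filter box, square splitter box, finned dummy load, slim attenuator) into the shallow tray of its own shape and size. Each must stand upright and flat on the floor of its tray, inside the rim and well centred. Set them down gently, without dropping them, and let go.

Things in the scene. Friction and masses are not known exactly. Their poses are not given: they have to be found in the camera images.
- filter_center (a point): Filter: the long bare-metal box, standing on the bench with a short brass connector at each end. Box 70 x 36 mm, 54 mm tall; 94 mm long over the connectors (14 mm in diameter with an 18 mm collar, at half height). This point is its centre, 27 mm above its underside; x along its length, y across its 36 mm width, z up. About 0.3 kg. Grasp it across the 36 mm width. Belongs in tray_long.
- splitter_center (a point): Splitter: the square bare-metal box, 52 x 52 mm, 54 mm tall, with a brass connector 12 mm high and 18 mm wide in the middle of its top (66 mm overall). This point is the centre of the box, 27 mm above its underside; x and y square to its side faces, z up. About 0.3 kg. Belongs in tray_square.
- load_center (a point): Dummy load: the thick round metal cylinder with cooling fins round it, standing upright, 46 mm in diameter, 58 mm tall, with a brass connector 12 mm high on its top (70 mm overall). This point is the centre of the cylinder, 29 mm above its underside; z up, yaw is of no account. About 0.35 kg. Belongs in tray_round_big.
- attenuator_center (a point): Attenuator: the slim smooth metal cylinder, standing upright, 28 mm in diameter, 56 mm tall, with a brass connector 12 mm high on its top (68 mm overall). This point is the centre of the cylinder, 28 mm above its underside; z up, yaw is of no account. About 0.12 kg. Belongs in tray_round_small.
- tray_long: The oblong shallow tray, for the filter. Fixed to the bench. Grey plastic rim 3 mm thick whose top is 8 mm above the bench; black floor 3 mm above the bench, so the rim stands 5 mm over the floor. Inside 110 mm (its x) by 52 mm (its y). Origin at its centre on the bench, z up.
- tray_square: The square shallow tray, for the splitter. Fixed to the bench. Grey plastic rim 3 mm thick whose top is 8 mm above the bench; black floor 3 mm above the bench, so the rim stands 5 mm over the floor. Inside 68 x 68 mm, x and y along its sides. Origin at its centre on the bench, z up.
- tray_round_big: The larger round shallow tray, for the dummy load. Fixed to the bench. Grey plastic rim 3 mm thick whose top is 8 mm above the bench; black floor 3 mm above the bench, so the rim stands 5 mm over the floor. Inside diameter 62 mm. Origin at its centre on the bench, z up.
- tray_round_small: The smaller round shallow tray, for the attenuator. Fixed to the bench. Grey plastic rim 3 mm thick whose top is 8 mm above the bench; black floor 3 mm above the bench, so the rim stands 5 mm over the floor. Inside diameter 44 mm. Origin at its centre on the bench, z up.
Things that resemble listed ones, but are neither listed nor needed, are in the scene too. Leave any blue or purple look-alike of the part that bears load_center alone.

How it is judged:
By the outcome, as a careful person would: the job done as asked, in the order asked, and still so for the second after the job is handed in, with the robot touching nothing.
It also fails if it takes over 128 s, if anything falls off the work surface, if the arm or the gripper's body presses on something with over 40 N, if the wrist force passes 120 N, or if a joint passes its speed limit or range.

## Working session

There is one attempt and no reset: what is moved stays moved. The work goes in short steps, Python scripts to look and compute and a tool call to move; the robot and the scene stay as the last step left them, time stands still between calls to the robot, and variables do not carry over. Pictures are saved under pics/ and viewed, at most 14 in all, crops included, and the job is handed in when it is done.

Besides the shell and the picture viewer there is one more tool, called after ">>>" as name(argument=value, ...) on one line, values as JSON. send_rows: Moves the arm, as the interface text tells. Its arguments: {"type":"object","properties":{"dr":{"type":"array","items":{"type":"array","items":{"type":"number"}}},"xyz":{"type":"array","items":{"type":"array","items":{"type":"number"}}},"jaw":{"type":"array","items":{"type":"number"}}},"required":["dr","xyz","jaw"]}

```bash
mkdir -p pics; ls
python3 - <<'E'
from bench import ctrl
import cv2,numpy as np
print(ctrl.tip_extent); o=ctrl.get_obs(); print(o)
for n in("top","side"):
    im=ctrl.camera(n); cv2.imwrite(f"pics/{n}0.png",im[:,:,::-1]); c=ctrl.calibration(n); print(n,c)
E
```

```text
pics
0.019
{'time_s': 0.0, 'q': array([ 1.06374898e+00,  1.81549952e-01,  1.60799093e+00,  8.84914985e-08,
        1.35380083e+00, -2.06292855e-01]), 'dq': array([ 1.31114290e-05, -1.24443394e-03,  1.63594964e-04, -4.01170654e-04,
        7.19992181e-04, -2.52739135e-04]), 'joint_efforts': array([ 3.24807807e-06, -4.44875729e+01, -3.51327002e+01, -4.13223352e-04,
        9.12368327e-03,  1.58577177e-05]), 'eef_pos': array([0.17006362, 0.54873884, 0.24938737]), 'eef_rot': array([-3.05387916e-04,  1.49811086e-01,  9.88714253e-01, -8.19476548e-04]), 'wrist_force': array([ 0.61546207, -0.0793884 , -0.97460281]), 'torque': array([ 0.01625703, -0.02886584,  0.01713459]), 'grasp_force': 0.0, 'opening': 1.0010698754594953}
top {'camera_matrix': array([[394.45894248,   0.        , 271.67104263],
       [  0.        , 394.45894248, 204.73028743],
       [  0.        ,   0.        ,   1.        ]]), 'world_from_camera': array([[-0.01138825,  0.9888197 , -0.14868057,  0.42253877],
       [-0.99978065, -0.01387369, -0.01569018, -0.00123732],
       [-0.01757751,  0.14846928,  0.98876079,  0.9139808 ],
       [ 0.        ,  0.        ,  0.        ,  1.        ]])}
side {'camera_matrix': array([[382.24766351,   0.        , 284.23963143],
       [  0.        , 382.24766351, 211.08017032],
       [  0.        ,   0.        ,   1.        ]]), 'world_from_camera': array([[ 0.99666958,  0.04844754, -0.06559412,  0.48090849],
       [-0.08005457,  0.73444308, -0.67393221, -0.588444  ],
       [ 0.01552479,  0.67693884,  0.73587552,  0.69503185],
       [ 0.        ,  0.        ,  0.        ,  1.        ]])}
```

View pics/top0.png

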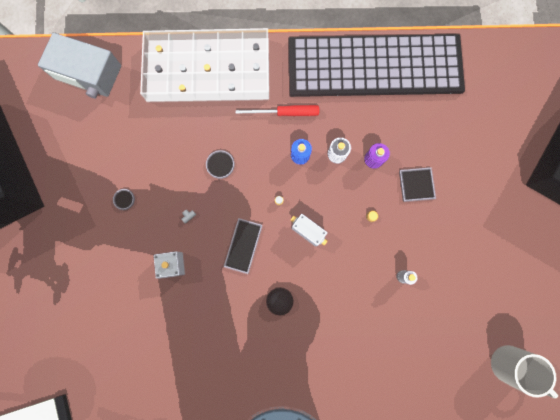

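View pics/side0.png

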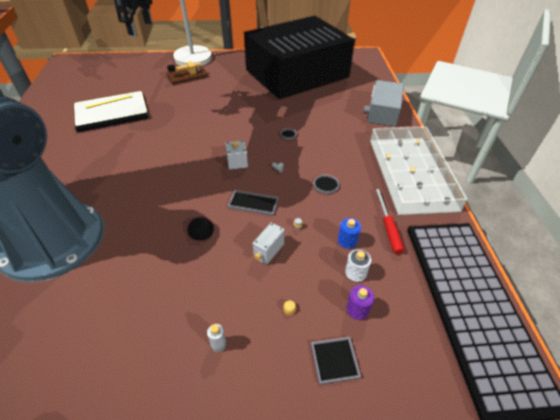

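```bash
cat > h.py <<'E'
import cv2,numpy as np
from bench import ctrl
from scipy.spatial.transform import Rotation as R
def ray(c,p):
    K=c["camera_matrix"];T=c["world_from_camera"]
    d=np.linalg.solve(K,[p[0],p[1],1.]);d=T[:3,:3]@(d*[1,-1,-1])
    return T[:3,3],d/np.linalg.norm(d)
def cast(c,p,z):
    o,d=ray(c,p);return o+d*(z-o[2])/d[2]
def proj(c,X):
    T=c["world_from_camera"];q=(T[:3,:3].T@(np.asarray(X)-T[:3,3]))*[1,-1,-1]
    q=c["camera_matrix"]@q;return q[:2]/q[2]
def tri(c1,p1,c2,p2):
    o1,d1=ray(c1,p1);o2,d2=ray(c2,p2)
    s=np.linalg.lstsq(np.c_[d1,-d2],o2-o1,rcond=None)[0]
    a=o1+d1*s[0];b=o2+d2*s[1];return (a+b)/2,np.linalg.norm(a-b)
def blobs(m,amin=8,amax=1e9):
    out=[]
    for k in cv2.findContours(m.astype(np.uint8),cv2.RETR_EXTERNAL,cv2.CHAIN_APPROX_NONE)[0]:
        a=cv2.contourArea(k)
        if amin<=a<=amax: out.append((cv2.minAreaRect(k),a,k))
    return out
def brass(im):
    h=cv2.cvtColor(im,cv2.COLOR_RGB2HSV);return (h[...,0]>15)&(h[...,0]<32)&(h[...,1]>110)&(h[...,2]>90)
def dark(im,t=45): return im.max(2)<t
def tool(o,X):  # world vector from TCP to X in tool axes, cm
    q=o["eef_rot"];r=R.from_quat([q[1],q[2],q[3],q[0]]);return r.inv().apply(np.asarray(X)-o["eef_pos"])*100
E
python3 - <<'E'
from h import *
np.set_printoptions(precision=4,suppress=True)
T=cv2.imread("pics/top0.png")[:,:,::-1];S=cv2.imread("pics/side0.png")[:,:,::-1]
ct,cs=ctrl.calibration("top"),ctrl.calibration("side")
bt=[b for b in blobs(brass(T),5,400)];bs=[b for b in blobs(brass(S),5,400)]
bs=[(np.array(b[0][0]),b[1]) for b in bs]
for r,a,k in bt:
    p=np.array(r[0]);
    for q,a2 in bs:
        X,e=tri(ct,p,cs,q)
        if e<.006 and -.02<X[2]<.12: print("brass",p,q,a,X,round(e,4))
for r,a,k in blobs(dark(T),100,4000): 
    X=cast(ct,r[0],.003); rect=np.array([cast(ct,b,.003) for b in cv2.boxPoints(r)])
    l=np.linalg.norm(np.diff(rect,axis=0),axis=1)
    print("dark",np.array(r[0]),a,X[:2],l[:2],"edge yaw",np.degrees(np.arctan2(*(rect[1]-rect[0])[[1,0]])))
cv2.imwrite("pics/crop0.png",cv2.resize(T[125:305,110:450],None,fx=2.3,fy=2.3,interpolation=cv2.INTER_CUBIC)[:,:,::-1])
E
```

```text
brass [164.5 264.5] [234.9 144.2] 20.5 [0.4246 0.2443 0.0604] 0.0008
brass [372.  215.5] [289. 307.] 86.0 [ 0.5307 -0.2177  0.0079] 0.0004
dark [544.  163.5] 994.0 [ 0.6483 -0.6262] [0.0705 0.1863] edge yaw -91.01850358406382
dark [ 21.  167.5] 2467.5 [0.6582 0.613 ] [0.2897 0.1043] edge yaw 5.2578572904921845
```

View pics/crop0.png

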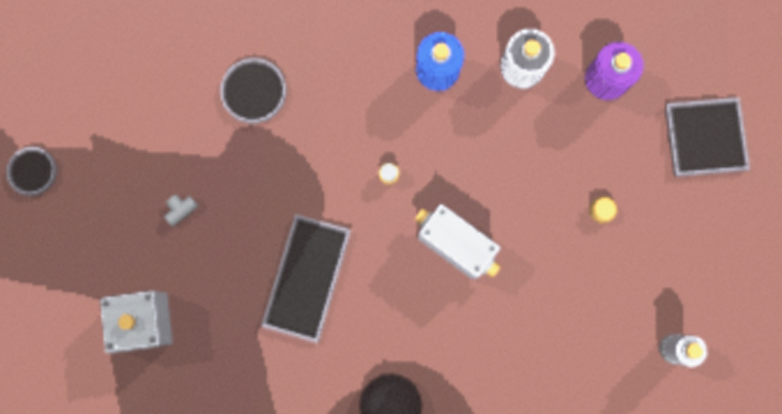

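The crop shows three finned cylinders: blue (301,152), silver (340,151) and purple (377,155). The silver, bare-metal one is the load. The trays are at (220,165) round big, (123,199) round small, (243,246) long and (417,185) square. The splitter is at (167,265), the filter at (310,230) and the attenuator at (408,278).

Run:
```python
from h import *
np.set_printoptions(precision=4,suppress=True)
T=cv2.imread("pics/top0.png")[:,:,::-1];S=cv2.imread("pics/side0.png")[:,:,::-1]
ct,cs=ctrl.calibration("top"),ctrl.calibration("side")
def B(im,t=35):
    im=cv2.GaussianBlur(im,(3,3),0).astype(int);return (im.max(2)-im.min(2)<t)
mt=B(T);ms=B(S)
print("trays at z=.008 outer")
for n,p,q in(("big",(220,165),(326,184)),("small",(123,199),(288,134)),("long",(243,246),(254,203)),("square",(417,185),(335,360)),("filter",(310,230),(268,243)),("split",(167,265),(236,155)),("load",(340,151),(358,265)),("att",(408,278),(216,338))):
    def near(m,p):
        bb=[b for b in blobs(m,30) if cv2.pointPolygonTest(cv2.convexHull(b[2]),tuple(map(float,p)),False)>=0]
        return cv2.minAreaRect(cv2.convexHull(bb[0][2])) if bb else None
    r=near(mt,p);s=near(ms,q)
    if r is None: print(n,"none");continue
    z=.008 if n in("big","small","long","square") else .054
    rect=np.array([cast(ct,b,z) for b in cv2.boxPoints(r)]);l=np.linalg.norm(np.diff(rect,axis=0),axis=1)[:2]
    e=rect[1]-rect[0]
    print(n,np.array(r[0]),rect.mean(0)[:2],l,"yaw e0",round(np.degrees(np.arctan2(e[1],e[0])),1),"tri",tri(ct,r[0],cs,s[0]) if s else None)
def yb(im):
    h=cv2.cvtColor(im,cv2.COLOR_RGB2HSV);return (h[...,0]>12)&(h[...,0]<35)&(h[...,1]>75)&(h[...,2]>90)
bs=[np.array(b[0][0]) for b in blobs(yb(S),3,300)]
for r,a,k in blobs(yb(T),3,300):
    p=np.array(r[0])
    if p[1]<130: continue
    print("yb",p,a,[ (q,*tri(ct,p,cs,q)) for q in bs if tri(ct,p,cs,q)[1]<.006 and -.01<tri(ct,p,cs,q)[0][2]<.1])
```

```text
trays at z=.008 outer
big [220. 164.] [0.6581 0.1343] [0.0674 0.069 ] yaw e0 -44.3 tri (array([0.6587, 0.1347, 0.005 ]), np.float64(0.00011311302611201602))
small [123.5 199. ] [0.5773 0.3603] [0.0545 0.0523] yaw e0 -90.8 tri (array([0.5783, 0.3631, 0.0008]), np.float64(0.00037967129115128065))
long [242.336  245.1576] [0.4666 0.0813] [0.1197 0.0635] yaw e0 -16.3 tri (array([0.4672, 0.0819, 0.0031]), np.float64(0.0018609996844298662))
square [416.9878 183.8902] [ 0.6033 -0.3254] [0.0796 0.0793] yaw e0 -84.4 tri (array([ 0.605 , -0.327 ,  0.0039]), np.float64(0.0023082085151747943))
filter [308.8916 229.4205] [ 0.4964 -0.068 ] [0.0447 0.0757] yaw e0 -37.1 tri (array([ 0.5003, -0.0702,  0.0262]), np.float64(0.00336580627575392))
split [169.3559 266.1265] [0.4208 0.2354] [0.0677 0.0652] yaw e0 -86.3 tri (array([0.4173, 0.2486, 0.0046]), np.float64(0.0064198385584790275))
load [338.25 149.75] [ 0.6747 -0.1385] [0.0604 0.0512] yaw e0 -45.4 tri (array([ 0.6791, -0.1391,  0.0517]), np.float64(0.007468412805489126))
att [406.446  276.8243] [ 0.3923 -0.2734] [0.029  0.0454] yaw e0 -12.8 tri (
[... 242 characters left out ...]
([0.4249, 0.2421, 0.0643]), np.float64(0.0014182434030267953))]
yb [324.6923 241.9615] 15.0 [(array([257.25, 256.25]), array([ 0.4712, -0.1046,  0.0281]), np.float64(0.0023660164713412645))]
yb [292.6154 218.5769] 13.5 []
yb [371.75 215.75] 97.5 [(array([289.5, 307. ]), array([ 0.531 , -0.2173,  0.0069]), np.float64(0.0019230198476432824))]
yb [380.5 151. ] 24.0 [(array([362.5, 292.5]), array([ 0.6666, -0.2294,  0.0666]), np.float64(0.0002584757222143676))]
yb [301.25 147.25] 21.5 [(array([351. , 222.5]), array([ 0.6793, -0.055 ,  0.0649]), np.float64(0.0016021454428873628))]
yb [341. 145.] 27.5 [(array([360.5, 254.5]), array([ 0.6816, -0.1429,  0.0671]), np.float64(0.00021527879324424238))]
```

```bash
cat >> h.py <<'E'
def plan(o,X,ang,z=None):
    """shift (cm) and turn (units of 6 deg) to TCP X, vertical, closing line at world angle ang deg (mod 180)"""
    q=o["eef_rot"];r=R.from_quat([q[1],q[2],q[3],q[0]])
    c=[]
    for a in (ang,ang+180):
        y=np.array([np.cos(np.radians(a)),np.sin(np.radians(a)),0]);zz=np.array([0,0,-1.]);x=np.cross(y,zz)
        v=(r.inv()*R.from_matrix(np.c_[x,y,zz])).as_rotvec()/np.radians(6);c.append(v)
    cur=o["q"];X=np.array([X[0],X[1],X[2] if z is None else z])
    print("xyz",np.round(tool(o,X),2),"dr",[np.round(v,2) for v in c],"q6 %.2f q1 %.2f"%(cur[5],cur[0]))
E
python3 - <<'E'
from h import *
np.set_printoptions(precision=3,suppress=True)
o=ctrl.get_obs();c=ctrl.calibration("wrist");q=o["eef_rot"]
r=R.from_quat([q[1],q[2],q[3],q[0]]).as_matrix();W=c["world_from_camera"]
print(r.T@(W[:3,3]-o["eef_pos"]));print(r.T@W[:3,:3]);print(c["camera_matrix"])
print(r)
ct=ctrl.calibration("top")
a=cast(ct,(324.7,242),.03);b=cast(ct,(292.6,218.6),.03);print(a,b,(a+b)/2,np.degrees(np.arctan2(*(b-a)[[1,0]])))
plan(o,[*((a+b)/2)[:2],.2],-37.1)
E
```

```text
[ 0.073  0.    -0.125]
[[ 0.     0.958  0.286]
 [ 1.     0.    -0.   ]
 [-0.     0.286 -0.958]]
[[349.949   0.    279.248]
 [  0.    349.949 206.532]
 [  0.      0.      1.   ]]
[[-0.955  0.296 -0.001]
 [ 0.296  0.955 -0.001]
 [ 0.    -0.002 -1.   ]]
[ 0.47  -0.104  0.03 ] [ 0.523 -0.034  0.03 ] [ 0.496 -0.069  0.03 ] 52.84141758942274
xyz [-49.48 -49.35   5.01] dr [array([-0.01,  0.01, 18.31]), array([ -0.01,  -0.01, -11.69])] q6 -0.21 q1 1.06
```

>>> send_rows(dr=[[0, 0, 18.3], [0, 0, 18.3], [0, 0, 18.3], [0, 0, 18.3], [0, 0, 18.3], [0, 0, 18.3], [0, 0, 18.3], [0, 0, 18.3]], xyz=[[-49.5, -49.4, 5], [-49.5, -49.4, 5], [-49.5, -49.4, 5], [-49.5, -49.4, 5], [-49.5, -49.4, 5], [-49.5, -49.4, 5], [-49.5, -49.4, 5], [-49.5, -49.4, 5]], jaw=[100, 100, 100, 100, 100, 100, 100, 100])

```text
time_s: 1.1
eef_pos: [0.4036, 0.1062, 0.2146]
eef_rot: [0.0, 0.786, 0.619, 0.0]
wrist_force: [1.5, 0.6, 1.2]
opening: 1.001
grasp_force: 0.0
```

Run:
```python
from h import *
o=ctrl.get_obs();plan(o,[.496,-.069,.2],-37.1)
```

```text
xyz [-14.87  13.09   1.46] dr [array([ 0.  , -0.  ,  3.93]), array([ 1.000e-02,  1.000e-02, -2.607e+01])] q6 0.21 q1 -0.03
```

>>> send_rows(dr=[[0, 0, 3.9], [0, 0, 3.9], [0, 0, 3.9], [0, 0, 3.9], [0, 0, 3.9], [0, 0, 3.9], [0, 0, 3.9], [0, 0, 3.9]], xyz=[[-14.9, 13.1, 1.5], [-14.9, 13.1, 1.5], [-14.9, 13.1, 1.5], [-14.9, 13.1, 1.5], [-14.9, 13.1, 1.5], [-14.9, 13.1, 1.5], [-14.9, 13.1, 1.5], [-14.9, 13.1, 1.5]], jaw=[100, 100, 100, 100, 100, 100, 100, 100])

```text
time_s: 2.1
eef_pos: [0.4966, -0.0659, 0.1999]
eef_rot: [0.0, 0.893, 0.45, 0.0]
wrist_force: [0.2, 0.3, -0.2]
opening: 0.998
grasp_force: 0.0
```

```bash
cat >> h.py <<'E'
def snap(name,n):
    o=ctrl.get_obs();c=ctrl.calibration(n);im=ctrl.camera(n);cv2.imwrite(f"pics/{name}.png",im[:,:,::-1]);return o,c,im
E
python3 - <<'E'
from h import *
np.set_printoptions(precision=4,suppress=True)
o,c,im=snap("w1","wrist");plan(o,[.496,-.069,.2],-37.1)
print(proj(c,[.496,-.069,.054]))
for r,a,k in blobs(brass(im),20): print(r,a,cast(c,r[0],.03))
E
```

```text
xyz [-0.29  0.14 -0.01] dr [array([ 0. , -0. ,  0.1]), array([  0.  ,   0.01, -29.9 ])] q6 0.27 q1 -0.37
[281.5181 200.3272]
((381.5, 279.5), (13.0, 3.0), 90.0) 28.5 [ 0.5218 -0.1923  0.03  ]
((279.0, 242.0), (4.0, 14.0), 90.0) 41.5 [ 0.467  -0.1047  0.03  ]
((281.0, 141.0), (10.0, 16.0), 90.0) 154.0 [ 0.5222 -0.0329  0.03  ]
((544.5, 137.5), (19.0, 25.0), 90.0) 388.0 [ 0.6998 -0.1607  0.03  ]
((302.0, 74.5), (25.0, 24.0), 90.0) 471.0 [ 0.5664 -0.001   0.03  ]
((486.5, 31.0), (22.0, 25.0), 90.0) 417.0 [ 0.6979 -0.0595  0.03  ]
```

View pics/w1.png

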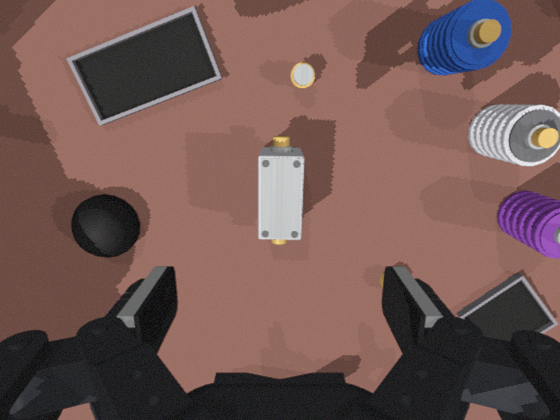

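The wrist view shows the filter's top face between about (259,156) and (303,240), already aligned with the jaws. The long tray is at (145,65).

```bash
cat >> h.py <<'E'
def gray(im,lo,hi,t=22):
    im=cv2.GaussianBlur(im,(3,3),0).astype(int);return (im.max(2)-im.min(2)<t)&(im.max(2)>=lo)&(im.max(2)<hi)
def at(m,p,amin=200):
    for r,a,k in blobs(m,amin):
        h=cv2.convexHull(k)
        if cv2.pointPolygonTest(h,tuple(map(float,p)),False)>=0 and a<60000: return cv2.minAreaRect(h),h
def face(c,r,z):
    B=np.array([cast(c,b,z) for b in cv2.boxPoints(r)]);e=B[1]-B[0];f=B[2]-B[1]
    d=e if np.linalg.norm(e)>np.linalg.norm(f) else f
    return B.mean(0)[:2],np.linalg.norm(e),np.linalg.norm(f),np.degrees(np.arctan2(d[1],d[0]))%180
E
python3 - <<'E'
from h import *
np.set_printoptions(precision=4,suppress=True)
im=cv2.imread("pics/w1.png")[:,:,::-1];c=ctrl.calibration("wrist");o=ctrl.get_obs()
print(im[200,280],im[152,280],im[65,145])
r=at(gray(im,170,256),(280,200));print(r[0] if r else 0)
if r:
  f=face(c,r[0],.054);print(f);plan(o,[*f[0],.033],f[3]-90)
  ct=ctrl.calibration("top");T=cv2.imread("pics/top0.png")[:,:,::-1]
  rt=at(gray(T,170,256),(310,230),100);print("height check",tri(c,r[0][0],ct,rt[0][0]))
t=at(gray(im,0,90),(145,65));print(t[0],face(c,t[0],.003))
E
```

```text
[196 199 199] [125 123 127] [44 46 51]
((280.5, 197.5), (83.0, 45.0), 90.0)
(array([ 0.4961, -0.0678]), np.float64(0.03484224422557789), np.float64(0.06899724461380227), np.float64(54.611495768817264))
xyz [-0.17  0.05 16.69] dr [array([ 0.  , -0.  , -0.19]), array([-0.  , -0.01, 29.81])] q6 0.27 q1 -0.37
height check (array([ 0.496 , -0.0683,  0.0482]), np.float64(0.00037244521440454187))
((144.137939453125, 67.3448257446289), (67.59310150146484, 128.12979125976562), 68.19859313964844) (array([0.4622, 0.0843]), np.float64(0.11023970311362392), np.float64(0.051762549190884), np.float64(162.74046083708376))
```

>>> send_rows(dr=[[0, 0, 0], [0, 0, 0], [0, 0, 0], [0, 0, 0], [0, 0, 0], [0, 0, 0], [0, 0, 0], [0, 0, 0]], xyz=[[-0.2, 0.05, 5], [-0.2, 0.05, 10], [-0.2, 0.05, 14], [-0.2, 0.05, 16], [-0.2, 0.05, 16.7], [-0.2, 0.05, 16.7], [-0.2, 0.05, 16.7], [-0.2, 0.05, 16.7]], jaw=[100, 100, 100, 100, 100, 60, 20, 0])

```text
time_s: 3.15
eef_pos: [0.4968, -0.069, 0.0339]
eef_rot: [0.001, 0.893, 0.45, 0.001]
wrist_force: [0.3, -0.2, -1.4]
opening: 0.417
grasp_force: 60.0
```

>>> send_rows(dr=[[0, 0, 0], [0, 0, 0], [0, 0, 0], [0, 0, 0], [0, 0, 0], [0, 0, 0], [0, 0, 0], [0, 0, 0]], xyz=[[0, 0, 0], [0, 0, 0], [0, 0, 0], [0, 0, 0], [0, 0, 0], [0, 0, -1], [0, 0, -4], [0, 0, -8]], jaw=[0, 0, 0, 0, 0, 0, 0, 0])

```text
time_s: 4.15
eef_pos: [0.4947, -0.0683, 0.1128]
eef_rot: [-0.001, 0.893, 0.449, -0.001]
wrist_force: [0.5, -0.8, -2.6]
opening: 0.413
grasp_force: 60.2
```

Run:
```python
from h import *
o=ctrl.get_obs();plan(o,[.464,.083,.113],162.9+90)
```

```text
xyz [ 1.032e+01 -1.148e+01  1.000e-02] dr [array([-0.02,  0.02, 11.75]), array([ -0.03,  -0.02, -18.25])] q6 0.26 q1 -0.38
```

Run:
```python
from h import *
o=ctrl.get_obs();plan(o,[.388,.106,.16],162.9+90)
```

```text
xyz [  7.63 -18.97  -4.67] dr [array([-0.02,  0.02, 11.75]), array([ -0.03,  -0.02, -18.25])] q6 0.26 q1 -0.38
```

>>> send_rows(dr=[[0, 0, 11.75], [0, 0, 11.75], [0, 0, 11.75], [0, 0, 11.75], [0, 0, 11.75], [0, 0, 11.75], [0, 0, 11.75], [0, 0, 11.75]], xyz=[[7.6, -19, -4.7], [7.6, -19, -4.7], [7.6, -19, -4.7], [7.6, -19, -4.7], [7.6, -19, -4.7], [7.6, -19, -4.7], [7.6, -19, -4.7], [7.6, -19, -4.7]], jaw=[0, 0, 0, 0, 0, 0, 0, 0])

```text
time_s: 5.15
eef_pos: [0.3883, 0.1056, 0.1598]
eef_rot: [0.0, 0.989, -0.148, 0.0]
wrist_force: [0.4, -0.4, -2.9]
opening: 0.413
grasp_force: 60.8
```

Run:
```python
from h import *
np.set_printoptions(precision=4,suppress=True)
o,c,im=snap("w2","wrist");p=proj(c,[.464,.083,.003]);print(p,o["dq"].max())
t=at(gray(im,0,90),p);f=face(c,t[0],.003);print(t[0],f);plan(o,[*f[0],.08],f[3]+90)
```

```text
[278.7069  93.0398] 0.0038884936690731804
((278.5, 87.5), (153.0, 71.0), 90.0) (array([0.4647, 0.0829]), np.float64(0.051118807254986395), np.float64(0.11099306241374583), np.float64(164.632997468587))
xyz [ 7.97 -0.07  7.98] dr [array([ 0.  , -0.  , -0.27]), array([-0.  , -0.  , 29.73])] q6 1.84 q1 -0.03
```

View pics/w2.png

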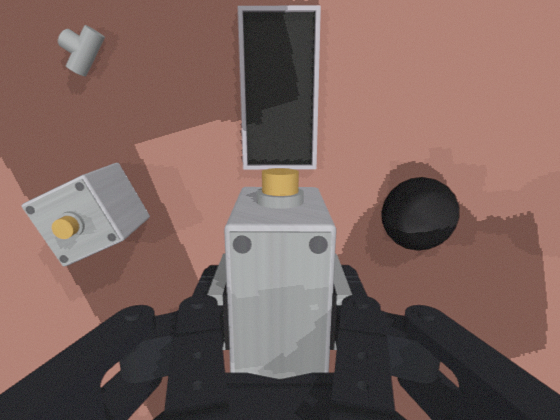

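The long tray runs from (239,8) to (318,168), square to the tool. The filter is held upright, its near top edge at row 227. The splitter is at (90,215).

Run:
```python
from h import *
np.set_printoptions(precision=4,suppress=True)
o=ctrl.get_obs();c=ctrl.calibration("wrist")
for p in((230,227),(332,227)): print(tool(o,cast(c,p,.1598+.0201)))
print("splitter brass",cast(c,(65,226),.066))
```

```text
[ 3.4378 -1.5718 -2.0086]
[ 3.4383  1.6738 -2.0086]
splitter brass [0.4237 0.2435 0.066 ]
```

>>> send_rows(dr=[[0, 0, 0], [0, 0, 0], [0, 0, 0], [0, 0, 0], [0, 0, 0], [0, 0, 0], [0, 0, 0], [0, 0, 0]], xyz=[[5, 0, 1], [8, -0.1, 3], [8, -0.1, 6], [8, -0.1, 9], [8, -0.1, 11], [8, -0.1, 11.6], [8, -0.1, 11.9], [8, -0.1, 11.9]], jaw=[0, 0, 0, 0, 0, 0, 0, 0])

```text
time_s: 6.2
eef_pos: [0.466, 0.083, 0.0413]
eef_rot: [-0.0, 0.989, -0.148, 0.001]
wrist_force: [0.4, 0.1, -2.8]
opening: 0.411
grasp_force: 60.9
```

>>> send_rows(dr=[[0, 0, 0], [0, 0, 0], [0, 0, 0], [0, 0, 0], [0, 0, 0], [0, 0, 0], [0, 0, 0], [0, 0, 0]], xyz=[[0, 0, 0.1], [0, 0, 0.2], [0, 0, 0.25], [0, 0, 0.3], [0, 0, 0.35], [0, 0, 0.35], [0, 0, 0.35], [0, 0, 0.35]], jaw=[0, 0, 0, 0, 0, 0, 0, 0])

```text
time_s: 7.2
eef_pos: [0.4654, 0.083, 0.0371]
eef_rot: [-0.0, 0.989, -0.149, -0.0]
wrist_force: [0.0, -0.5, -2.4]
opening: 0.415
grasp_force: 60.9
```

>>> send_rows(dr=[[0, 0, 0], [0, 0, 0], [0, 0, 0], [0, 0, 0], [0, 0, 0], [0, 0, 0], [0, 0, 0], [0, 0, 0]], xyz=[[0, 0, 0.05], [0, 0, 0.08], [0, 0, 0.1], [0, 0, 0.1], [0, 0, 0.1], [0, 0, 0.1], [0, 0, 0.1], [0, 0, 0.1]], jaw=[0, 0, 0, 0, 0, 0, 0, 0])

```text
time_s: 8.2
eef_pos: [0.4655, 0.083, 0.0369]
eef_rot: [0.0, 0.989, -0.148, -0.0]
wrist_force: [-4.1, 0.4, 8.5]
opening: 0.415
grasp_force: 62.3
```

>>> send_rows(dr=[[0, 0, 0], [0, 0, 0], [0, 0, 0], [0, 0, 0], [0, 0, 0], [0, 0, 0], [0, 0, 0], [0, 0, 0]], xyz=[[0, 0, 0], [0, 0, 0], [0, 0, 0], [0, 0, 0], [0, 0, -1], [0, 0, -5], [0, 0, -10], [0, 0, -15]], jaw=[60, 80, 90, 90, 100, 100, 100, 100])

```text
time_s: 9.2
eef_pos: [0.4652, 0.083, 0.1882]
eef_rot: [-0.0, 0.989, -0.148, 0.0]
wrist_force: [0.5, -0.1, 0.1]
opening: 0.999
grasp_force: 0.0
```

Run:
```python
from h import *
o=ctrl.get_obs()
for a in (5.6,95.6,-86.3,3.7):plan(o,[.4245,.2433,.2],a)
```

```text
xyz [ -8.6  -14.13  -1.18] dr [array([  0.  ,  -0.  , -18.78]), array([-0.  , -0.  , 11.22])] q6 1.79 q1 -0.08
xyz [ -8.6  -14.13  -1.18] dr [array([-0.  ,  0.  , 26.22]), array([-0.  , -0.  , -3.78])] q6 1.79 q1 -0.08
xyz [ -8.6  -14.13  -1.18] dr [array([-0.  , -0.  , -3.46]), array([-0.  ,  0.  , 26.54])] q6 1.79 q1 -0.08
xyz [ -8.6  -14.13  -1.18] dr [array([  0.  ,  -0.  , -18.46]), array([-0.  , -0.  , 11.54])] q6 1.79 q1 -0.08
```

>>> send_rows(dr=[[0, 0, -3.5], [0, 0, -3.5], [0, 0, -3.5], [0, 0, -3.5], [0, 0, -3.5], [0, 0, -3.5], [0, 0, -3.5], [0, 0, -3.5]], xyz=[[-4, -6, -1], [-8.6, -14.1, -1.2], [-8.6, -14.1, -1.2], [-8.6, -14.1, -1.2], [-8.6, -14.1, -1.2], [-8.6, -14.1, -1.2], [-8.6, -14.1, -1.2], [-8.6, -14.1, -1.2]], jaw=[100, 100, 100, 100, 100, 100, 100, 100])

```text
time_s: 10.2
eef_pos: [0.4249, 0.2424, 0.1981]
eef_rot: [0.0, 0.999, 0.034, -0.0]
wrist_force: [0.5, -0.7, -0.4]
opening: 1.003
grasp_force: 0.0
```

Run:
```python
from h import *
np.set_printoptions(precision=4,suppress=True)
o,c,im=snap("w3","wrist");p=proj(c,[.4245,.2433,.054]);print(p,o["eef_pos"])
for r,a,k in blobs(brass(im),60): print(r,a,cast(c,r[0],.066))
print(im[int(p[1])-30:int(p[1])+31:12,int(p[0])-35].tolist())
```

```text
[278.432  197.3546] [0.4249 0.2424 0.1981]
((448.2602233886719, 202.52737426757812), (18.124568939208984, 9.18642520904541), 24.443954467773438) 136.0 [0.4324 0.1138 0.066 ]
((275.0, 203.0), (18.0, 16.0), 90.0) 235.0 [0.4231 0.2458 0.066 ]
((502.70001220703125, 102.9000015258789), (20.23857307434082, 9.486831665039062), 18.434947967529297) 153.0 [0.5071 0.0905 0.066 ]
[[124, 119, 122], [172, 172, 176], [163, 162, 168], [122, 104, 104], [106, 76, 68], [106, 75, 66]]
```

View pics/w3.png

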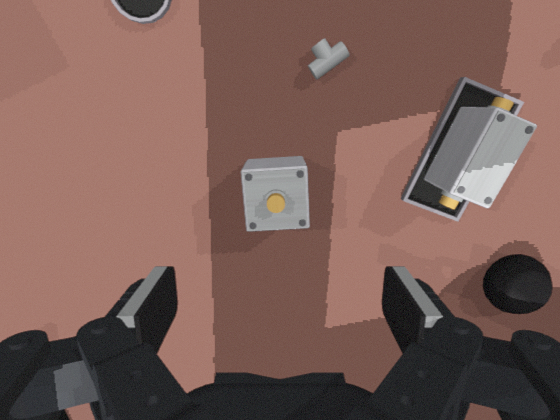

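The filter stands in its tray at (470,150). The splitter's top face is centred near (277,200), with screws at (250,177), (301,174), (304,223) and (253,226), so it is about 3.4° off the jaws.

Run:
```python
from h import *
np.set_printoptions(precision=4,suppress=True)
o=ctrl.get_obs();c=ctrl.calibration("wrist")
P=np.array([cast(c,p,.054) for p in((250,177),(301,174),(304,223),(253,226))]);m=P.mean(0)
ang=[np.degrees(np.arctan2(*(P[j]-P[i])[[1,0]])) for i,j in((0,1),(3,2))];print(m,ang,np.linalg.norm(P[1]-P[0]))
ct=ctrl.calibration("top");print("h",tri(c,(275,203),ct,(164.8,264.5)))
plan(o,[*m[:2],.034],np.mean(ang))
```

```text
[0.4218 0.2444 0.054 ] [np.float64(-82.70595749507777), np.float64(-82.55721107185262)] 0.03994422619606814
h (array([0.423 , 0.2447, 0.061 ]), np.float64(0.0035234718549594733))
xyz [-0.29 -0.2  16.41] dr [array([ 0.  ,  0.  , -0.58]), array([ 0.  , -0.  , 29.42])] q6 1.78 q1 0.28
```

>>> send_rows(dr=[[0, 0, -0.6], [0, 0, -0.6], [0, 0, -0.6], [0, 0, -0.6], [0, 0, -0.6], [0, 0, -0.6], [0, 0, -0.6], [0, 0, -0.6]], xyz=[[-0.25, -0.25, 4], [-0.25, -0.25, 9], [-0.25, -0.25, 13.5], [-0.25, -0.25, 15.8], [-0.25, -0.25, 16.4], [-0.25, -0.25, 16.4], [-0.25, -0.25, 16.4], [-0.25, -0.25, 16.4]], jaw=[100, 100, 100, 100, 100, 60, 20, 0])

```text
time_s: 11.25
eef_pos: [0.4233, 0.2457, 0.0357]
eef_rot: [-0.0, 0.998, 0.066, 0.002]
wrist_force: [-0.1, 0.1, 5.2]
opening: 0.6
grasp_force: 63.8
```

>>> send_rows(dr=[[0, 0, 0], [0, 0, 0], [0, 0, 0], [0, 0, 0], [0, 0, 0], [0, 0, 0], [0, 0, 0], [0, 0, 0]], xyz=[[0, 0, 0], [0, 0, 0], [0, 0, 0], [0, 0, -1], [0, 0, -4], [0, 0, -8], [0, 0, -13], [0, 0, -16]], jaw=[0, 0, 0, 0, 0, 0, 0, 0])

```text
time_s: 12.25
eef_pos: [0.4223, 0.2456, 0.1971]
eef_rot: [-0.0, 0.998, 0.066, 0.001]
wrist_force: [-0.1, -0.6, -2.6]
opening: 0.598
grasp_force: 63.3
```

Run:
```python
from h import *
o=ctrl.get_obs()
plan(o,[.524,-.318,.18],-84.4)
```

```text
xyz [ 2.69 57.2   1.68] dr [array([-0.01, -0.03,  0.32]), array([ 4.000e-02, -1.000e-02, -2.968e+01])] q6 1.72 q1 0.28
```

>>> send_rows(dr=[[0, 0, 0.3], [0, 0, 0.3], [0, 0, 0.3], [0, 0, 0.3], [0, 0, 0.3], [0, 0, 0.3], [0, 0, 0.3], [0, 0, 0.3]], xyz=[[0.2, 4, 0], [0.5, 10, 0], [0.8, 16, 0], [1, 22, 0], [1.2, 28, 0], [1.4, 34, 0], [1.6, 40, 0], [1.8, 46, 0.5]], jaw=[0, 0, 0, 0, 0, 0, 0, 0])

```text
time_s: 13.25
eef_pos: [0.5, -0.2102, 0.1898]
eef_rot: [0.0, 0.999, 0.05, 0.0]
wrist_force: [0.7, 1.0, -1.8]
opening: 0.602
grasp_force: 63.5
```

>>> send_rows(dr=[[0, 0, 0], [0, 0, 0], [0, 0, 0], [0, 0, 0], [0, 0, 0], [0, 0, 0], [0, 0, 0], [0, 0, 0]], xyz=[[0.2, 5, 0], [0.5, 9, 0.5], [0.7, 11.5, 1], [0.7, 12.8, 1.2], [0.7, 12.8, 1.2], [0.7, 12.8, 1.2], [0.7, 12.8, 1.2], [0.7, 12.8, 1.2]], jaw=[0, 0, 0, 0, 0, 0, 0, 0])

```text
time_s: 14.25
eef_pos: [0.5199, -0.3343, 0.1775]
eef_rot: [0.0, 0.999, 0.05, 0.0]
wrist_force: [0.5, -0.0, -2.3]
opening: 0.604
grasp_force: 63.5
```

Run:
```python
from h import *
np.set_printoptions(precision=4,suppress=True)
o,c,im=snap("w4","wrist");p=proj(c,[.604,-.326,.003]);print(p,o["eef_pos"])
t=at(gray(im,0,90),p)
if t:
  f=face(c,t[0],.003);print(t[0],f);
  k=cv2.approxPolyDP(t[1],8,True)[:,0];print(k.tolist());P=np.array([cast(c,q,.003) for q in k]);print(P.mean(0),np.degrees(np.arctan2(*np.diff(P,axis=0).T[[1,0]])))
for r,a,k in blobs(brass(im),60): print(r,a,cast(c,r[0],.066), "held:",tool(o,cast(c,r[0],o["eef_pos"][2]+.031)))
```

```text
[279.7996  86.52  ] [ 0.5199 -0.3343  0.1775]
((278.3853759765625, 86.51101684570312), (87.27865600585938, 90.1632080078125), 1.6365771293640137) (array([ 0.6027, -0.325 ]), np.float64(0.0692023138373606), np.float64(0.06829413653873373), np.float64(1.9630509303610615))
[[236, 42], [323, 44], [317, 132], [237, 130]]
[ 0.6024 -0.3249  0.003 ] [ -85.4326 -176.4339   94.3719]
((279.0, 335.0), (50.0, 42.0), 90.0) 1688.0 [ 0.4161 -0.3444  0.066 ] held: [ 0.2298 -0.029  -3.0999]
((141.0, 165.5), (31.0, 34.0), 90.0) 824.0 [ 0.5413 -0.2373  0.066 ] held: [ 5.6076 -3.7631 -3.0995]
```

View pics/w4.png

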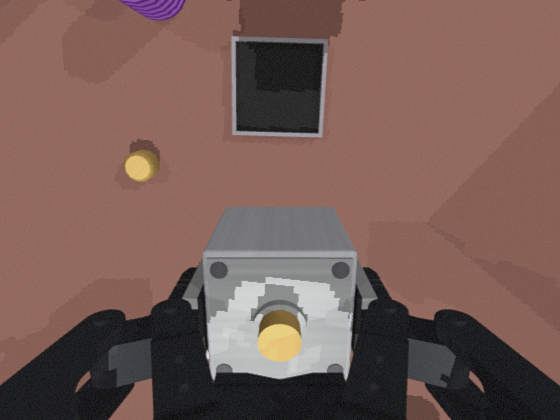

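The square tray's floor spans (236,42) to (323,132), about 1° off the tool. The splitter is held square, with its front top edge at row 252.

Run:
```python
from h import *
np.set_printoptions(precision=4,suppress=True)
o=ctrl.get_obs();c=ctrl.calibration("wrist");z=o["eef_pos"][2]
for p in((206,252),(354,252)): print(tool(o,cast(c,p,z+.0183)))
print(tool(o,cast(c,(280,341),z+.0303)))
plan(o,[.6025,-.325,.0387],-85.2)
```

```text
[ 2.499  -2.4435 -1.83  ]
[ 2.4996  2.4537 -1.8292]
[-0.047   0.0048 -3.03  ]
xyz [ 8.31 -0.11 13.87] dr [array([ 0.  , -0.  ,  0.16]), array([  0.  ,   0.  , -29.84])] q6 0.71 q1 -0.76
```

>>> send_rows(dr=[[0, 0, 0.15], [0, 0, 0.15], [0, 0, 0.15], [0, 0, 0.15], [0, 0, 0.15], [0, 0, 0.15], [0, 0, 0.15], [0, 0, 0.15]], xyz=[[5, -0.1, 0.5], [8.4, -0.1, 2.5], [8.4, -0.1, 7], [8.4, -0.1, 10.5], [8.4, -0.1, 12.5], [8.4, -0.1, 13.4], [8.4, -0.1, 13.6], [8.4, -0.1, 13.7]], jaw=[0, 0, 0, 0, 0, 0, 0, 0])

```text
time_s: 15.3
eef_pos: [0.6041, -0.3264, 0.0418]
eef_rot: [0.001, 0.999, 0.042, 0.001]
wrist_force: [-0.1, -0.9, -2.6]
opening: 0.599
grasp_force: 63.5
```

>>> send_rows(dr=[[0, 0, 0], [0, 0, 0], [0, 0, 0], [0, 0, 0], [0, 0, 0], [0, 0, 0], [0, 0, 0], [0, 0, 0]], xyz=[[0, 0, 0.05], [0, 0, 0.1], [0, 0, 0.15], [0, 0, 0.2], [0, 0, 0.25], [0, 0, 0.3], [0, 0, 0.3], [0, 0, 0.3]], jaw=[0, 0, 0, 0, 0, 0, 0, 0])

```text
time_s: 16.3
eef_pos: [0.6033, -0.3257, 0.0387]
eef_rot: [0.0, 0.999, 0.042, 0.0]
wrist_force: [-6.4, 2.6, 8.7]
opening: 0.6
grasp_force: 64.8
```

>>> send_rows(dr=[[0, 0, 0], [0, 0, 0], [0, 0, 0], [0, 0, 0], [0, 0, 0], [0, 0, 0], [0, 0, 0], [0, 0, 0]], xyz=[[0, 0, 0], [0, 0, 0], [0, 0, 0], [0, 0, 0], [0, 0, -1], [0, 0, -5], [0, 0, -10], [0, 0, -16]], jaw=[75, 80, 90, 90, 100, 100, 100, 100])

```text
time_s: 17.3
eef_pos: [0.6027, -0.3252, 0.1984]
eef_rot: [-0.0, 0.999, 0.042, -0.001]
wrist_force: [0.6, -0.6, -0.7]
opening: 1.001
grasp_force: 0.0
```

Run:
```python
from h import *
o=ctrl.get_obs()
plan(o,[.682,-.143,.2],0)
```

```text
xyz [  9.44 -17.49  -0.15] dr [array([ -0.02,   0.  , -14.2 ]), array([ 0.  ,  0.02, 15.8 ])] q6 0.82 q1 -0.67
```

>>> send_rows(dr=[[0, 0, -14.2], [0, 0, -14.2], [0, 0, -14.2], [0, 0, -14.2], [0, 0, -14.2], [0, 0, -14.2], [0, 0, -14.2], [0, 0, -14.2]], xyz=[[9.4, -17.5, -0.2], [9.4, -17.5, -0.2], [9.4, -17.5, -0.2], [9.4, -17.5, -0.2], [9.4, -17.5, -0.2], [9.4, -17.5, -0.2], [9.4, -17.5, -0.2], [9.4, -17.5, -0.2]], jaw=[100, 100, 100, 100, 100, 100, 100, 100])

```text
time_s: 18.3
eef_pos: [0.6823, -0.1433, 0.2001]
eef_rot: [0.0, 0.705, 0.709, 0.0]
wrist_force: [-1.0, -0.1, 0.7]
opening: 1.0
grasp_force: 0.0
```

Run:
```python
from h import *
np.set_printoptions(precision=4,suppress=True)
o,c,im=snap("w5","wrist");p=proj(c,[.682,-.143,.07]);print(p,o["eef_pos"],o["q"])
for r,a,k in blobs(brass(im),60): print(r,a,cast(c,r[0],.07))
plan(o,[.682,-.143,.035],0)
```

```text
[279.272  202.2513] [ 0.6823 -0.1433  0.2001] [-0.3768  0.4879  1.3128 -0.      1.34   -0.3832]
((258.5, 298.5), (17.0, 15.0), 90.0) 208.0 [ 0.6654 -0.2257  0.07  ]
((124.00000762939453, 255.5), (26.162948608398438, 30.405588150024414), 45.0) 620.5 [ 0.5591 -0.1877  0.07  ]
((276.0, 199.0), (18.0, 16.0), 90.0) 238.0 [ 0.6795 -0.1405  0.07  ]
((273.0, 76.0), (20.0, 18.0), 90.0) 273.0 [ 0.6771 -0.0532  0.07  ]
((141.54615783691406, 14.669225692749023), (17.240827560424805, 25.92325782775879), 29.74488067626953) 122.0 [ 0.5912 -0.0162  0.07  ]
xyz [ 0.04 -0.04 16.51] dr [array([0.01, 0.  , 0.06]), array([ -0.  ,   0.01, -29.94])] q6 -0.38 q1 -0.38
```

View pics/w5.png

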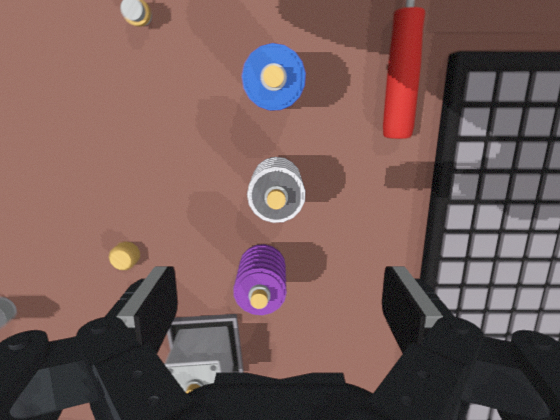

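The silver load's connector is at (276,199), between blue (274,76) and purple (259,298), with room for the fingers on either side.

>>> send_rows(dr=[[0, 0, 0], [0, 0, 0], [0, 0, 0], [0, 0, 0], [0, 0, 0], [0, 0, 0], [0, 0, 0], [0, 0, 0]], xyz=[[0.2, -0.2, 4], [0.2, -0.2, 9], [0.2, -0.2, 13.5], [0.2, -0.2, 15.8], [0.2, -0.2, 16.5], [0.2, -0.2, 16.5], [0.2, -0.2, 16.5], [0.2, -0.2, 16.5]], jaw=[100, 100, 100, 100, 100, 60, 20, 0])

```text
time_s: 19.35
eef_pos: [0.6816, -0.142, 0.0367]
eef_rot: [0.002, 0.707, 0.707, 0.001]
wrist_force: [-0.5, 0.5, 6.7]
opening: 0.527
grasp_force: 61.9
```

>>> send_rows(dr=[[0, 0, 0], [0, 0, 0], [0, 0, 0], [0, 0, 0], [0, 0, 0], [0, 0, 0], [0, 0, 0], [0, 0, 0]], xyz=[[0, 0, 0], [0, 0, 0], [0, 0, 0], [0, 0, -1], [0, 0, -4], [0, 0, -8], [0, 0, -13], [0, 0, -14]], jaw=[0, 0, 0, 0, 0, 0, 0, 0])

```text
time_s: 20.35
eef_pos: [0.6824, -0.1421, 0.1794]
eef_rot: [0.004, 0.707, 0.707, 0.002]
wrist_force: [0.2, -0.4, -3.2]
opening: 0.527
grasp_force: 61.9
```

Run:
```python
from h import *
o=ctrl.get_obs()
plan(o,[.6585,.0545,.175],0)
```

```text
xyz [19.66 -2.38  0.37] dr [array([0.07, 0.03, 0.  ]), array([ -0.04,   0.11, -30.  ])] q6 -0.38 q1 -0.38
```

>>> send_rows(dr=[[0, 0, 0], [0, 0, 0], [0, 0, 0], [0, 0, 0], [0, 0, 0], [0, 0, 0], [0, 0, 0], [0, 0, 0]], xyz=[[4, -0.5, 0], [9, -1, 0], [14, -2, 0], [18, -2.4, 0], [19.7, -2.4, 0], [19.7, -2.4, 0], [19.7, -2.4, 0], [19.7, -2.4, 0]], jaw=[0, 0, 0, 0, 0, 0, 0, 0])

```text
time_s: 21.35
eef_pos: [0.6563, 0.054, 0.1739]
eef_rot: [0.0, 0.708, 0.707, -0.0]
wrist_force: [0.7, 0.1, -3.9]
opening: 0.523
grasp_force: 62.0
```

Run:
```python
from h import *
np.set_printoptions(precision=4,suppress=True)
o,c,im=snap("w6","wrist");p=proj(c,[.6585,.1345,.003]);print(p,o["eef_pos"])
t=at(gray(im,0,90),p)
if t:
  P=np.array([cast(c,q[0],.003)[:2] for q in t[1]]);print(t[0]);e=cv2.minEnclosingCircle((P*1000).astype(np.float32));print(e,P.min(0),P.max(0))
  m=(P.min(0)+P.max(0))/2;plan(o,[*m,.038],0)
z=o["eef_pos"][2]
for r,a,k in blobs(brass(im),60): print(r,a, "held:",tool(o,cast(c,r[0],z+.035)))
```

```text
[282.3994  92.3515] [0.6563 0.054  0.1739]
((282.0, 86.5), (81.0, 76.0), 90.0)
((658.0867919921875, 137.91897583007812), 31.219423294067383) [0.6276 0.1073] [0.6887 0.1687]
xyz [ 8.4   0.18 13.59] dr [array([-0.  ,  0.  , -0.01]), array([ 0.  ,  0.  , 29.99])] q6 -0.10 q1 -0.10
((279.5, 340.0), (52.0, 45.0), 90.0) 1857.5 held: [ 0.4106 -0.0294 -3.5001]
((182.0505828857422, 249.78089904785156), (22.80158805847168, 15.69090461730957), 31.4295654296875) 96.5 held: [ 3.3696 -2.7441 -3.5005]
((88.38076782226562, 178.6038360595703), (18.418214797973633, 17.27804183959961), 15.255120277404785) 265.5 held: [ 5.3899 -5.0375 -3.5006]
```

View pics/w6.png

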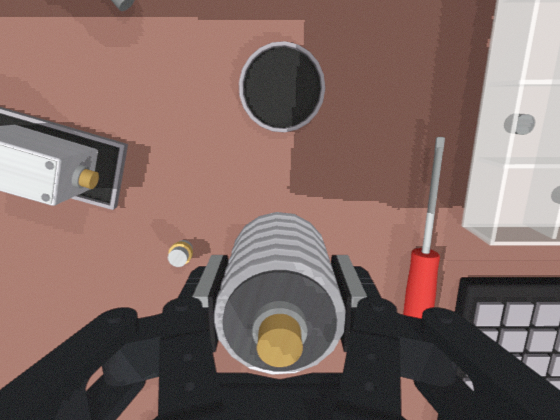

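The big round tray's floor is centred at (282,87). The load is held upright, its top face centred near (280,322) and its connector top near (279,348).

Run:
```python
from h import *
np.set_printoptions(precision=4,suppress=True)
o=ctrl.get_obs();c=ctrl.calibration("wrist");z=o["eef_pos"][2]
print(tool(o,cast(c,(279.5,348),z+.0355)))
T=[tool(o,cast(c,p,z+.0235)) for p in((216,312),(343,312),(279.5,374),(279.5,272))];print(np.array(T))
t=ctrl.calibration("top");im=ctrl.camera("top")
k=at(gray(im,0,85,30),(220,164),100)
if k: 
  P=np.array([cast(t,q[0],.003)[:2] for q in k[1]]);print(k[0],(P.min(0)+P.max(0))/2,np.ptp(P,axis=0))
  print(tri(t,k[0][0],c,(282,86.5)))
```

```text
[ 0.1607 -0.0292 -3.55  ]
[[ 0.6213 -2.1395 -2.3499]
 [ 0.6223  2.082  -2.3504]
 [-1.8883 -0.028  -2.3496]
 [ 2.0918 -0.029  -2.3505]]
```

>>> send_rows(dr=[[0, 0, 0], [0, 0, 0], [0, 0, 0], [0, 0, 0], [0, 0, 0], [0, 0, 0], [0, 0, 0], [0, 0, 0]], xyz=[[5, 0.2, 0.5], [8.15, 0.2, 2.5], [8.15, 0.2, 7], [8.15, 0.2, 10.5], [8.15, 0.2, 12.2], [8.15, 0.2, 13], [8.15, 0.2, 13.2], [8.15, 0.2, 13.25]], jaw=[0, 0, 0, 0, 0, 0, 0, 0])

```text
time_s: 22.45
eef_pos: [0.6592, 0.137, 0.0431]
eef_rot: [0.001, 0.707, 0.707, 0.001]
wrist_force: [-0.8, -0.7, -3.8]
opening: 0.524
grasp_force: 62.0
```

>>> send_rows(dr=[[0, 0, 0], [0, 0, 0], [0, 0, 0], [0, 0, 0], [0, 0, 0], [0, 0, 0], [0, 0, 0], [0, 0, 0]], xyz=[[0, 0, 0.05], [0, 0, 0.1], [0, 0, 0.15], [0, 0, 0.2], [0, 0, 0.25], [0, 0, 0.3], [0, 0, 0.3], [0, 0, 0.3]], jaw=[0, 0, 0, 0, 0, 0, 0, 0])

```text
time_s: 23.45
eef_pos: [0.6581, 0.1372, 0.0397]
eef_rot: [-0.0, 0.707, 0.707, -0.0]
wrist_force: [-4.4, -0.7, 5.5]
opening: 0.531
grasp_force: 62.3
```

>>> send_rows(dr=[[0, 0, 0], [0, 0, 0], [0, 0, 0], [0, 0, 0], [0, 0, 0], [0, 0, 0], [0, 0, 0], [0, 0, 0]], xyz=[[0, 0, 0], [0, 0, 0], [0, 0, 0], [0, 0, 0], [0, 0, -1], [0, 0, -5], [0, 0, -10], [0, 0, -16]], jaw=[65, 75, 90, 90, 100, 100, 100, 100])

```text
time_s: 24.45
eef_pos: [0.6574, 0.1371, 0.1999]
eef_rot: [-0.001, 0.707, 0.707, -0.001]
wrist_force: [1.4, 0.7, 0.2]
opening: 0.997
grasp_force: 0.0
```

Run:
```python
from h import *
np.set_printoptions(precision=4,suppress=True)
o,c,im=snap("w7","wrist")
t=ctrl.calibration("top");T=ctrl.camera("top");cv2.imwrite("pics/top1.png",T[:,:,::-1])
for r,a,k in blobs(brass(im),60): print(r[0],a,cast(c,r[0],.073))
cw=np.hstack([cv2.resize(im[60:360,130:430],(390,390)),cv2.resize(T[130:300,130:300],(390,390),interpolation=cv2.INTER_CUBIC)]);cv2.imwrite("pics/c7.png",cw[:,:,::-1])
plan(o,[.3925,-.2804,.2],0)
```

```text
(193.0800018310547, 314.94000244140625) 72.0 [0.5855 0.0412 0.073 ]
(115.79999542236328, 262.1000061035156) 168.5 [0.5278 0.0891 0.073 ]
(280.5, 202.5) 252.0 [0.6577 0.1381 0.073 ]
(555.5, 149.5) 93.5 [0.8543 0.1777 0.073 ]
(512.0, 76.5) 243.5 [0.8139 0.2268 0.073 ]
xyz [-41.74 -26.5    0.03] dr [array([-0.01,  0.  ,  0.  ]), array([ -0.  ,  -0.02, -30.  ])] q6 0.03 q1 0.03
```

View pics/c7.png

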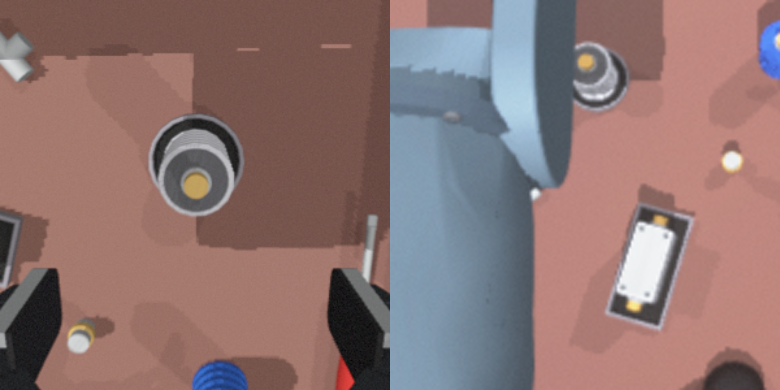

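The left half shows the load standing in its tray with an even rim. The right half shows the filter centred in the long tray.

>>> send_rows(dr=[[0, 0, 0], [0, 0, 0], [0, 0, 0], [0, 0, 0], [0, 0, 0], [0, 0, 0], [0, 0, 0], [0, 0, 0]], xyz=[[-41.7, -26.5, 0], [-41.7, -26.5, 0], [-41.7, -26.5, 0], [-41.7, -26.5, 0], [-41.7, -26.5, 0], [-41.7, -26.5, 0], [-41.7, -26.5, 0], [-41.7, -26.5, 0]], jaw=[100, 100, 100, 100, 100, 100, 100, 100])

```text
time_s: 25.55
eef_pos: [0.3921, -0.2818, 0.1996]
eef_rot: [0.001, 0.707, 0.707, -0.0]
wrist_force: [1.1, 0.2, 0.3]
opening: 0.997
grasp_force: 0.0
```

>>> send_rows(dr=[[0, 0, 0], [0, 0, 0], [0, 0, 0], [0, 0, 0], [0, 0, 0], [0, 0, 0], [0, 0, 0], [0, 0, 0]], xyz=[[0, 0, 0], [0, 0, 0], [0, 0, 0], [0, 0, 0], [0, 0, 0], [0, 0, 0], [0, 0, 0], [0, 0, 0]], jaw=[100, 100, 100, 100, 100, 100, 100, 100])

```text
time_s: 26.55
eef_pos: [0.3932, -0.28, 0.1986]
eef_rot: [-0.0, 0.707, 0.707, -0.0]
wrist_force: [0.5, 0.0, 0.4]
opening: 1.001
grasp_force: 0.0
```

Run:
```python
from h import *
o=ctrl.get_obs();plan(o,[.3925,-.2804,.2],0)
```

```text
xyz [-0.04 -0.07 -0.14] dr [array([-0.,  0.,  0.]), array([ -0.,  -0., -30.])] q6 -0.87 q1 -0.87
```

Run:
```python
from h import *
np.set_printoptions(precision=4,suppress=True)
o,c,im=snap("w8","wrist");p=proj(c,[.3925,-.2804,.068]);print(p)
for r,a,k in blobs(brass(im),60): print(r,a,cast(c,r[0],.068), tri(c,r[0],ctrl.calibration("top"),(411.5,277)))
for lo in(90,130,170):
  t=at(gray(im,lo,256),p,100);print(t[0] if t else None)
```

```text
[278.8495 203.028 ]
((541.7000732421875, 256.60003662109375), (22.360679626464844, 16.54690170288086), 26.56505012512207) 291.0 [ 0.6017 -0.3247  0.068 ] (array([ 0.4002, -0.2049,  0.3138]), np.float64(0.011974898578901539))
((276.5, 200.0), (18.0, 17.0), 90.0) 238.0 [ 0.3907 -0.278   0.068 ] (array([ 0.3917, -0.2764,  0.0755]), np.float64(0.002076175129976036))
((436.0, 112.5), (29.0, 34.0), 90.0) 812.5 [ 0.5034 -0.2139  0.068 ] (array([ 0.4018, -0.2055,  0.2993]), np.float64(0.004789518133984401))
((276.5, 190.5), (45.0, 35.0), 90.0)
((274.23699951171875, 194.89862060546875), (40.827064514160156, 34.703006744384766), 42.87890625)
((275.5, 197.0), (32.0, 33.0), 90.0)
```

View pics/w8.png

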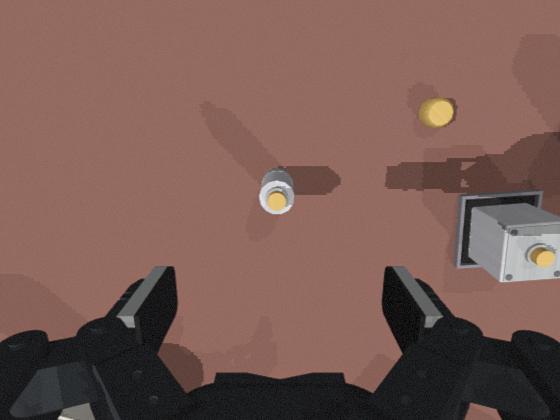

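The attenuator stands clear at (277,195), with its connector at (276,200). The splitter stands inside the square tray on the right.

>>> send_rows(dr=[[0, 0, 0], [0, 0, 0], [0, 0, 0], [0, 0, 0], [0, 0, 0], [0, 0, 0], [0, 0, 0], [0, 0, 0]], xyz=[[0.15, -0.2, 4], [0.15, -0.2, 9], [0.15, -0.2, 13.5], [0.15, -0.2, 15.8], [0.15, -0.2, 16.4], [0.15, -0.2, 16.4], [0.15, -0.2, 16.4], [0.15, -0.2, 16.4]], jaw=[100, 100, 100, 100, 100, 70, 40, 20])

```text
time_s: 27.6
eef_pos: [0.3919, -0.2791, 0.0358]
eef_rot: [0.001, 0.707, 0.707, -0.0]
wrist_force: [0.1, 0.1, 0.4]
opening: 0.379
grasp_force: 0.0
```

>>> send_rows(dr=[[0, 0, 0], [0, 0, 0], [0, 0, 0], [0, 0, 0], [0, 0, 0], [0, 0, 0], [0, 0, 0], [0, 0, 0]], xyz=[[0, 0, 0], [0, 0, 0], [0, 0, 0], [0, 0, 0], [0, 0, -1], [0, 0, -5], [0, 0, -10], [0, 0, -14]], jaw=[0, 0, 0, 0, 0, 0, 0, 0])

```text
time_s: 28.6
eef_pos: [0.3914, -0.2786, 0.1773]
eef_rot: [0.001, 0.707, 0.707, -0.0]
wrist_force: [0.7, -1.1, -1.6]
opening: 0.312
grasp_force: 59.1
```

Run:
```python
from h import *
o=ctrl.get_obs();plan(o,[.5775,.281,.175],0)
```

```text
xyz [55.96 18.63  0.17] dr [array([0.01, 0.01, 0.  ]), array([-2.e-02,  2.e-02, -3.e+01])] q6 -0.87 q1 -0.87
```

>>> send_rows(dr=[[0, 0, 0], [0, 0, 0], [0, 0, 0], [0, 0, 0], [0, 0, 0], [0, 0, 0], [0, 0, 0], [0, 0, 0]], xyz=[[4, 1.3, 0], [9.5, 3.2, 0], [15, 5, 0], [20.5, 6.8, 0], [26, 8.7, 0], [31.5, 10.5, 0], [37, 12.3, 0], [42, 14, 0]], jaw=[0, 0, 0, 0, 0, 0, 0, 0])

```text
time_s: 29.6
eef_pos: [0.5313, 0.1438, 0.1755]
eef_rot: [0.0, 0.707, 0.707, 0.0]
wrist_force: [0.6, 0.3, -0.4]
opening: 0.31
grasp_force: 59.2
```

>>> send_rows(dr=[[0, 0, 0], [0, 0, 0], [0, 0, 0], [0, 0, 0], [0, 0, 0], [0, 0, 0], [0, 0, 0], [0, 0, 0]], xyz=[[5, 1.7, 0], [9, 3, 0], [12, 4, 0], [14, 4.6, 0], [14, 4.6, 0], [14, 4.6, 0], [14, 4.6, 0], [14, 4.6, 0]], jaw=[0, 0, 0, 0, 0, 0, 0, 0])

```text
time_s: 30.6
eef_pos: [0.577, 0.2809, 0.1748]
eef_rot: [0.0, 0.707, 0.707, 0.0]
wrist_force: [-0.6, 0.8, -0.7]
opening: 0.314
grasp_force: 59.2
```

Run:
```python
from h import *
np.set_printoptions(precision=4,suppress=True)
o,c,im=snap("w9","wrist");p=proj(c,[.5775,.361,.003]);print(p,o["eef_pos"])
t=at(gray(im,0,90),p)
if t:
  P=np.array([cast(c,q[0],.003)[:2] for q in t[1]]);print(t[0]);print(P.min(0),P.max(0))
  m=(P.min(0)+P.max(0))/2;plan(o,[*m,.038],0)
z=o["eef_pos"][2]
for r,a,k in blobs(brass(im),60): print(r,a, "held:",tool(o,cast(c,r[0],z+.033)))
```

```text
[280.2861  92.8804] [0.577  0.2809 0.1748]
((279.0, 88.0), (56.0, 52.0), 90.0)
[0.5555 0.3429] [0.5974 0.3856]
xyz [ 8.34 -0.06 13.68] dr [array([ 0.  ,  0.  , -0.01]), array([ 0.  , -0.  , 29.99])] q6 0.27 q1 0.27
((279.0, 340.5), (51.0, 42.0), 90.0) 1794.5 held: [ 0.2372 -0.0464 -3.3   ]
```

View pics/w9.png

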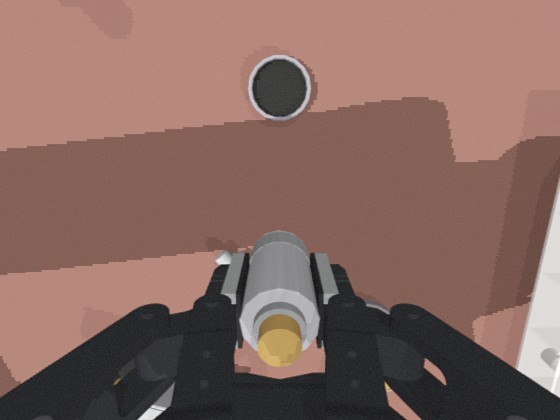

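The small round tray is centred at (279,88). The attenuator is held upright, with its connector at (279,342).

>>> send_rows(dr=[[0, 0, 0], [0, 0, 0], [0, 0, 0], [0, 0, 0], [0, 0, 0], [0, 0, 0], [0, 0, 0], [0, 0, 0]], xyz=[[5, 0, 0.5], [8.2, 0, 2.5], [8.2, 0, 7], [8.2, 0, 10.5], [8.2, 0, 12.2], [8.2, 0, 13], [8.2, 0, 13.2], [8.2, 0, 13.3]], jaw=[0, 0, 0, 0, 0, 0, 0, 0])

```text
time_s: 31.65
eef_pos: [0.578, 0.3639, 0.0432]
eef_rot: [0.0, 0.707, 0.707, 0.001]
wrist_force: [-0.4, 0.1, -0.6]
opening: 0.313
grasp_force: 59.3
```

>>> send_rows(dr=[[0, 0, 0], [0, 0, 0], [0, 0, 0], [0, 0, 0], [0, 0, 0], [0, 0, 0], [0, 0, 0], [0, 0, 0]], xyz=[[0, 0, 0.05], [0, 0, 0.1], [0, 0, 0.15], [0, 0, 0.2], [0, 0, 0.25], [0, 0, 0.3], [0, 0, 0.35], [0, 0, 0.35]], jaw=[0, 0, 0, 0, 0, 0, 0, 0])

```text
time_s: 32.65
eef_pos: [0.577, 0.3637, 0.0389]
eef_rot: [0.0, 0.707, 0.707, -0.0]
wrist_force: [-2.6, -1.3, 4.8]
opening: 0.316
grasp_force: 59.3
```

Contact is felt (4.8 N), so I release, rise and back off far enough to clear the top view.

>>> send_rows(dr=[[0, 0, 0], [0, 0, 0], [0, 0, 0], [0, 0, 0], [0, 0, 0], [0, 0, 0], [0, 0, 0], [0, 0, 0]], xyz=[[0, 0, 0], [0, 0, 0], [0, 0, 0], [0, 0, 0], [0, 0, -1], [0, 0, -5], [0, 0, -10], [0, 0, -16]], jaw=[45, 60, 80, 90, 100, 100, 100, 100])

```text
time_s: 33.65
eef_pos: [0.5763, 0.3633, 0.1993]
eef_rot: [-0.0, 0.707, 0.707, -0.001]
wrist_force: [0.9, 0.4, 0.4]
opening: 1.0
grasp_force: 0.0
```

>>> send_rows(dr=[[0, 0, 0], [0, 0, 0], [0, 0, 0], [0, 0, 0], [0, 0, 0], [0, 0, 0], [0, 0, 0], [0, 0, 0]], xyz=[[3, -6, -2], [6, -12, -4], [9, -18, -5], [12, -24, -5], [15, -30, -5], [17, -35, -5], [18, -38, -5], [18, -38, -5]], jaw=[100, 100, 100, 100, 100, 100, 100, 100])

```text
time_s: 34.65
eef_pos: [0.1933, 0.5446, 0.2491]
eef_rot: [-0.0, 0.705, 0.709, 0.0]
wrist_force: [0.7, 0.3, -0.2]
opening: 1.0
grasp_force: 0.0
```

Run:
```python
from h import *
np.set_printoptions(precision=4,suppress=True)
T=ctrl.camera("top");S=ctrl.camera("side");ct,cs=ctrl.calibration("top"),ctrl.calibration("side")
print(ctrl.get_obs()["eef_pos"])
bs=[np.array(b[0][0]) for b in blobs(brass(S),3,300)]
for r,a,k in blobs(brass(T),5,300):
    for q in bs:
        X,e=tri(ct,r[0],cs,q)
        if e<.004 and 0<X[2]<.1: print(np.array(r[0]),X,e,"at .073/.071:",cast(ct,r[0],.072)[:2])
for p in((220,165),(123,199),(243,246),(417,185)):
    t=at(gray(T,0,256,30),p,100)
    if t: print(p,t[0])
cells=[cv2.resize(I[y-26:y+26,x-35:x+35],(390,290),interpolation=cv2.INTER_CUBIC) for I,x,y in((T,220,160),(T,123,199),(T,243,246),(T,415,185))]
cv2.imwrite("pics/fin.png",np.vstack([np.hstack(cells[:2]),np.hstack(cells[2:])])[:,:,::-1])
cells=[cv2.resize(I[y-26:y+26,x-35:x+35],(390,290),interpolation=cv2.INTER_CUBIC) for I,x,y in((S,326,177),(S,288,127),(S,254,195),(S,335,350))]
cv2.imwrite("pics/fins.png",np.vstack([np.hstack(cells[:2]),np.hstack(cells[2:])])[:,:,::-1])
```

```text
[0.1967 0.5437 0.2489]
[235.4412 263.7353] [0.4246 0.0949 0.0293] 0.0009161449328834963 at .073/.071: [0.4241 0.0902]
[247.4412 225.2353] [0.5099 0.0679 0.0298] 0.0007421580645405029 at .073/.071: [0.5054 0.0646]
[372.  215.5] [ 0.5307 -0.2177  0.0079] 0.00040992022775819016 at .073/.071: [ 0.5228 -0.2024]
(220, 165) ((218.75001525878906, 162.75), (30.405588150024414, 28.284271240234375), 45.0)
(123, 199) ((121.75001525878906, 197.75001525878906), (26.16295051574707, 22.62741470336914), 45.0)
(243, 246) ((242.3892822265625, 245.2115020751953), (26.61515235900879, 51.96626281738281), 16.313852310180664)
(417, 185) ((418.97528076171875, 183.75247192382812), (32.93572998046875, 38.01042175292969), 84.2894058227539)
```

View pics/fin.png

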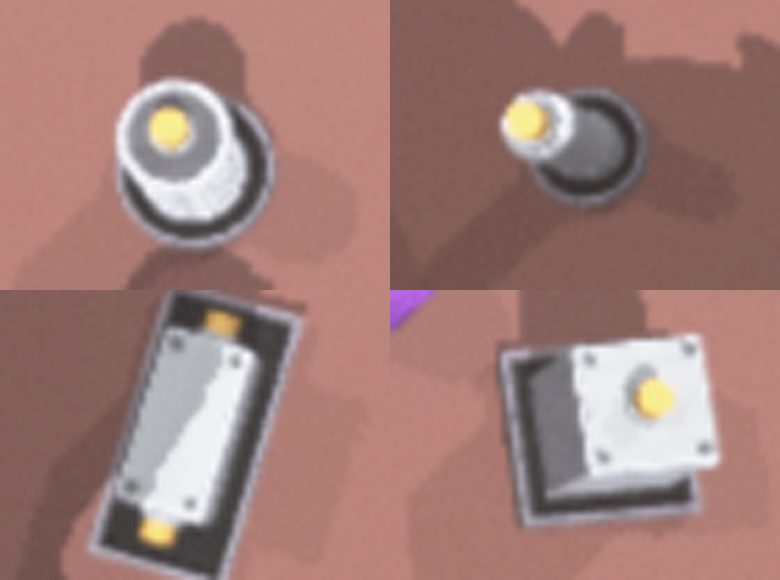

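View pics/fins.png

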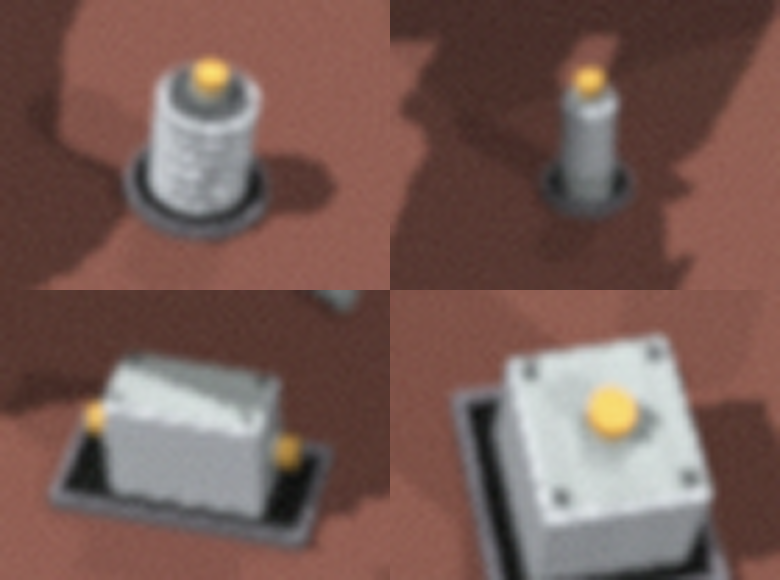

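Both views show all four parts upright inside their rims. The filter's connectors average (0.467, 0.081), which matches the tray centre.

```bash
python3 -c "
from bench import ctrl
print(ctrl.hand_in())"
```

```text
the job is handed in; nothing more can be done
None
```

All four accessories (filter, splitter, dummy load, attenuator) stand upright and look well centred in their own trays, released gently, and the job was handed in at about 35 s of the 128 s allowed.

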